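# Lock back the sprung belt tensioner of a watch winder

### The job

The watch winder's cover is off for a belt change and its sprung belt tensioner has to be locked back. Take the red-headed locking pin out of the wooden block, put it down through the eye at the end of the blue tensioner arm, swing the arm back against its spring with it while feeling for the hole in the lock plate below, and push the pin fully home so that it alone holds the arm when you let go. Be gentle: do not force the pin or the mechanism, do not let the arm snap back, and leave everything else where it is.

Things in the scene. Friction and masses are not known exactly. Their poses are not given: they have to be found in the camera images.
- pin_grip (a point): the locking pin, at the middle of its flat red head (14 mm thick along x, 26 mm wide along y, 42 mm tall), 55 mm above its tip; z runs up the pin. It stands in one of the block's two holes, head thickness along the block's x within 0.15 rad, collar on the block's top, shaft 30 mm deep; lifts straight out. About 50 g. Grip firmly: swinging the arm puts up to 3 N sideways on the shaft
- pin_tip (a point): centre of the pin's lower end. Upward from it: round steel shaft 8 mm thick and 30 mm long, its first 3 mm tapering from a flat 6 mm tip; then a collar 20 mm wide, 4 mm thick; then the red head (lower end 34 mm above the tip). Pin home: collar sits on the arm's top face, tip 30 mm below that face
- tool_block: wooden block 70 mm (its x) by 120 mm (its y) by 45 mm tall, fixed; origin at the centre of its underside. Two holes, 30 mm either side of the centre along its y: one holds the pin, the other a screwdriver 20 mm thick that stands 60 mm above the block. Fingers that close along the block's x axis stay clear of the screwdriver
- screwdriver: the black-handled screwdriver standing in the block's other hole; origin at its lower end; leave it alone
- winder: the watch winder's drive unit, black housing 190 mm (x) by 300 mm (y), fixed; origin at the centre of its underside; deck 40 mm up, pulleys up to 72 mm. Under the blue arm lies a flat steel lock plate, top 64 mm above the table, beneath the eye's whole travel. Its one lock hole, ringed in brass, is 9.2 mm wide and 16 mm deep
- tension_pivot (a point): point on the upright axis about which the tensioner arm with its white idler wheel swings, level with the arm's top face (75 mm above the table). The lock hole lies 75 mm from this axis, like the eye; the plate is clamped in slots, so the hole may lie anywhere from 0.33 to 0.77 rad of arm swing and is found by feel or sight
- tension_eye (a point): centre of the eye (through hole 10 mm wide, yellow ring) at the end of the blue tensioner arm, on the arm's top face, 75 mm above the table and 75 mm from the pivot axis; x points from the pivot outward along the arm, z up. The arm is 8 mm thick there; the lock plate's top is 11 mm below this point, so a pin resting on it stands 19 mm short of home
- tension_arm (a joint): swing of the tensioner arm in rad: 0 at rest against its stop, growing clockwise seen from above, hard stop at 0.95. A spring pulls it back to 0, with about 1 N at the eye at rest and 2 N at 0.6 rad; it flies back if let go
- brush_mug: lime green mug with make-up brushes, 82 mm across, origin under its centre; leave it alone
- atomizer: pink glass perfume atomizer, 98 mm tall, origin under its centre; leave it alone
- hair_clip: chrome hair clip 80 mm long; leave it alone
- coaster: slate coaster 100 mm square; leave it alone
- watch_stand: dark wooden watch stand with a watch, 142 mm tall, origin under its base; leave it alone
- watch_cushion: watch cushion taken off the winder, 68 mm across; leave it alone

How it is judged:
By the outcome, as a careful person would: the job done as asked, in the order asked, and still so for the second after the job is handed in, with the robot touching nothing.
It also fails if it takes over 72 s, if anything falls off the work surface, if the arm or the gripper's body presses on something with over 40 N, if the wrist force passes 120 N, or if a joint passes its speed limit or range.

### The arm

A 6-joint arm with a two-finger parallel gripper is mounted at the origin on the work surface. World frame = base frame: x ahead of the robot, y to its left, z up, the work surface at z = 0. Lengths are in m, angles in rad, forces in N, time in s.
With the tool pointing down it reaches from about 0.225 to 0.875 m from the base axis. Payload 3.4 kg.
Tool frame: the origin (TCP) lies on the mounting face of the last link; the fingertips stand 173 mm ahead of it and the grasp point (between the pads) lies 155 mm ahead of it; y points along the fingers, x is the direction in which the jaws open and shut, and the axes are right-handed (so a half turn about y gives the same grasp; the last joint's range is limited). The gripper opens to 85 mm and grips with 20 to 120 N. Pads are 22 mm wide; open, the fingers measure 114 mm over their backs; the gripper's body (76 mm by 85 mm) begins 54 mm behind the grasp point. The pads swing forward as they close: fully open they stand 13 mm farther back than shut.
Start: joints at [-1.417, 0.276, 1.505, -0, 1.361, -0.121], TCP at [0.156, -0.553, 0.405] pointing down, gripper open.
Joint ranges: [-2.89, 2.89], [-0.75, 2.08], [0.22, 2.7], [-1.18, 4.32], [0.11, 2.71], [-2.7, 2.7]. Speed limits (rad/s): [2.57, 2.57, 3.14, 3.14, 3.14, 3.14].

### API

Orientations are given as a unit quaternion [w, x, y, z].
In Python, from rig import manip, vision, ticket gives the robot as it stands.
- The arm moves only by the tool arm_command, never from a script. Its argument "increments" is one flat list of numbers, 7 for each row, row after row: the turn, a rotation vector about the tool's x, y, z in rad, then the shift along the tool's x, y, z in cm, then the closure, from 0 (fully open) to 1 (shut). In form: [wx, wy, wz, tx, ty, tz, hand, wx, wy, wz, tx, ty, tz, hand, ...]. A call has 1 to 8 rows; each row shifts and turns the commanded pose from where the row before left it, along the tool's axes as they then stand; what a row does not reach is not made up. A row lasts 1/8 s, in which the tool goes at most 62.5 mm and 10.7 degrees, less where a joint would pass 70% of its speed; a pose out of reach is approached as far as the arm can. A call is refused whole if a number of a shift passes 6.25 or a number of a turn 0.188, either way. A call with a gripper value outside its range is refused whole. The fingers move at their own pace and stop on an object; "grip_force" is the grip in N (left out, the last holds). Time passes only in rows, so rows that do not move let the fingers close. It gives the time, the measured TCP pose, the force and the opening at its end, in the units of the state.
- manip.get_state(): the state, without advancing time (a new reading comes with each control period).
- vision.get_image(name): name is "scene" or "top"; returns the picture (400x640x3 uint8, red, green, blue); there is no depth.
- vision.camera_params(name): a dict with "vfov" (degrees; the focal length in pixels is half the picture's height over the tangent of half this angle, whatever the lens; pixels are square), "cx", "cy" (the principal point, pixels), "R" (3x3) and "t" (3): a world point X has camera coordinates R X + t. Camera axes: x right, y down, z forward; pixel columns grow to the right and rows downward; lengths in m; the calibration is good to about 2 mm. A picture is of the moment at which its call begins. camera_params takes no time and is no camera call.
- ticket.sign_off(): hands the job in, once; it reports no verdict.
The state is a dict: "clock": time; "qpos": joint angles; "qd": joint speeds; "effort": joint torques, N m; "position": TCP position; "ee_rot": TCP orientation; "contact_force": force on the tool from outside, world axes, zero at the start; "moment": the same for the moment, N m; "width": finger opening in m.
Only numpy, scipy, OpenCV 4.12 (cv2) and the standard library are available. Lean on these libraries where they do the work, as an engineer would, in place of code of your own. Each camera call takes 0.05 s, during which the arm holds its last target.

## Working session

There is one attempt and no reset: what is moved stays moved. The work goes in short steps, Python scripts to look and compute and a tool call to move; the robot and the scene stay as the last step left them, time stands still between calls to the robot, and variables do not carry over. Pictures are saved under pics/ and viewed, and the job is handed in when it is done.

Besides the shell and the picture viewer there is one more tool, called after ">>>" by a JSON object that holds its "name" and its "arguments", one argument or row to a line. arm_command: Moves the arm, as the interface text tells. Its arguments: {"type":"object","properties":{"increments":{"type":"array"},"grip_force":{"type":"number"}},"required":["increments"]}

```bash
ls; mkdir -p pics; python3 - <<'E'
from rig import manip, vision
import cv2, json
for n in ("scene","top"):
    im=vision.get_image(n); cv2.imwrite(f"pics/{n}0.png",im[:,:,::-1]); 
    p=vision.camera_params(n); print(n,p)
print(manip.get_state())
E
```

```text
pics
scene {'vfov': 51.38773950609788, 'cx': 319.0847117305693, 'cy': 202.75977387119255, 'R': array([[ 0.85373445,  0.52069545,  0.0037062 ],
       [ 0.36004235, -0.5851551 , -0.72661064],
       [-0.37617415,  0.62166692, -0.68703948]]), 't': array([-0.411697  , -0.11254581,  1.45085227])}
top {'vfov': 52.39913237237259, 'cx': 320.0756584341792, 'cy': 199.35159462134578, 'R': array([[ 2.73226740e-02, -9.99626578e-01, -4.18890663e-04],
       [-9.89397729e-01, -2.69832910e-02, -1.42702610e-01],
       [ 1.42638019e-01,  4.31346637e-03, -9.89765523e-01]]), 't': array([-0.02589137,  0.50699928,  1.49829246])}
{'clock': 0.1, 'qpos': array([-1.41702926e+00,  2.76550340e-01,  1.50601171e+00, -1.96293164e-06,
        1.36072344e+00, -1.21000009e-01]), 'qd': array([-4.67544517e-04, -6.31699983e-06, -2.12809294e-03,  8.22608130e-04,
       -1.41335179e-03,  3.55066087e-04]), 'effort': array([ 9.34191157e-04, -4.17699766e+01, -2.46404171e+01, -2.51892234e-04,
        5.75427388e-03, -1.68901416e-06]), 'position': array([ 0.15597599, -0.55324498,  0.40391331]), 'ee_rot': array([ 0.56418036, -0.5633489 ,  0.42724326, -0.42638214]), 'contact_force': array([-1.17884346,  0.01273412,  0.39149095]), 'moment': array([-0.01638985,  0.04034334, -0.02132262]), 'width': 0.0850626410525065}
```

View pics/scene0.png

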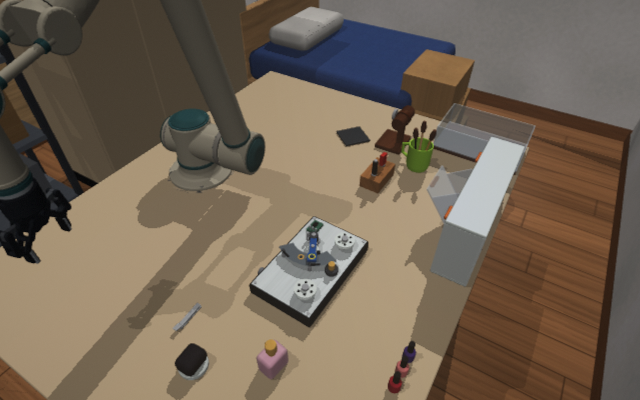

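View pics/top0.png

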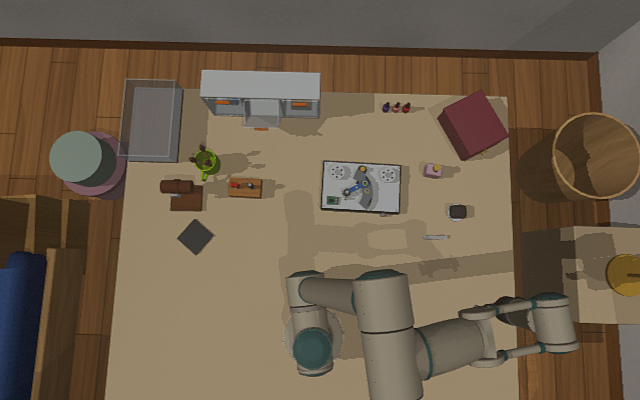

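The scene view has the winder at about (310,268) and the block with the red pin at about (378,172). The top view has the winder at about (361,187) and the block at about (245,188). I'll enlarge both.

```bash
python3 - <<'E'
import cv2, numpy as np
t=cv2.imread("pics/top0.png"); s=cv2.imread("pics/scene0.png")
def crop(im,x0,x1,y0,y1,k): return cv2.resize(im[y0:y1,x0:x1],None,fx=k,fy=k,interpolation=cv2.INTER_CUBIC)
cv2.imwrite("pics/tw.png",crop(t,316,406,156,218,8))
cv2.imwrite("pics/sw.png",crop(s,246,374,214,322,6)[:600])
a=crop(t,222,270,172,204,8); b=crop(s,350,402,142,194,8)
c=np.zeros((max(a.shape[0],b.shape[0]),a.shape[1]+b.shape[1],3),np.uint8); c[:a.shape[0],:a.shape[1]]=a; c[:b.shape[0],a.shape[1]:]=b
cv2.imwrite("pics/blk.png",c); print(c.shape)
E
```

```text
(416, 800, 3)
```

View pics/tw.png

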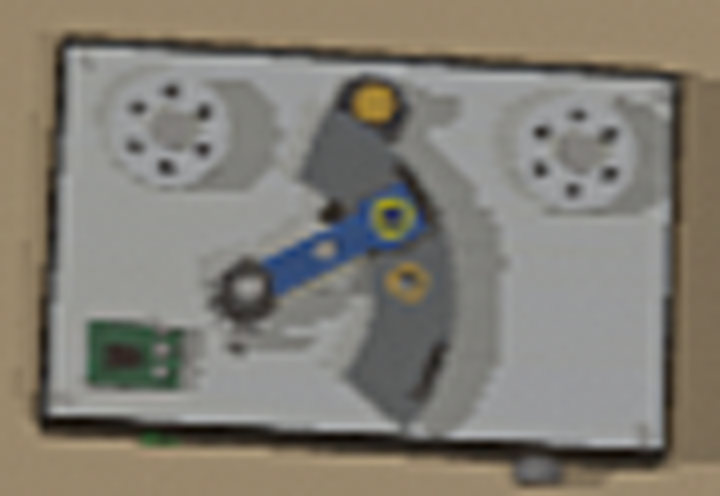

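View pics/sw.png

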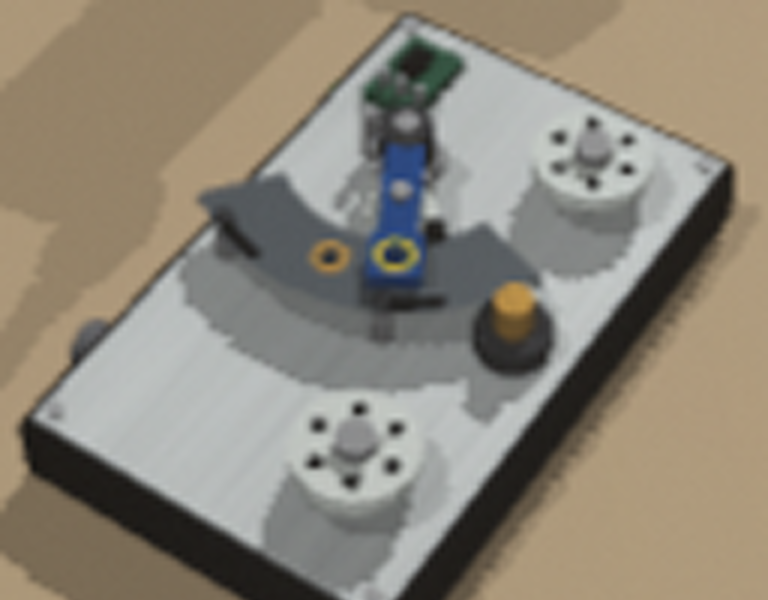

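View pics/blk.png

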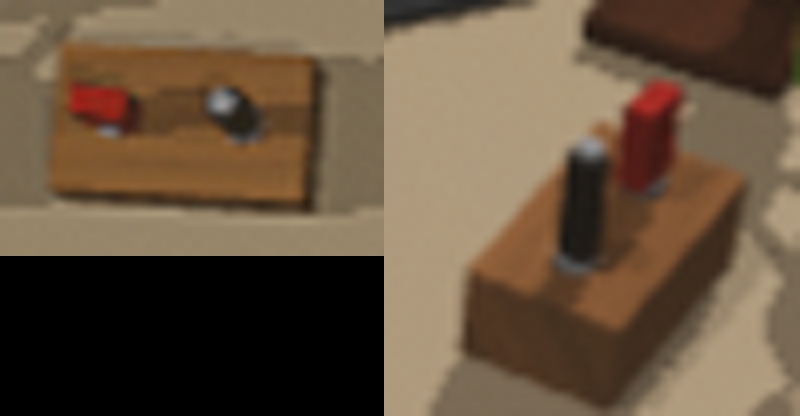

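The hole is visible. In the 8x top crop the hub is at (247,288), the yellow eye at (392,217) and the brass hole at (407,283). In the block crop the red pin is in the left hole (larger y) and the screwdriver in the right. Next I'll measure positions.

```bash
cat > h.py <<'E'
import numpy as np, cv2
from rig import vision
def cam(n):
    p=vision.camera_params(n); f=200/np.tan(np.radians(p['vfov'])/2); return p,f
def ray(n,u,v):
    p,f=cam(n); R=p['R']; C=-R.T@p['t']; d=R.T@np.array([(u-p['cx'])/f,(v-p['cy'])/f,1]); return C,d/np.linalg.norm(d)
def plane(n,u,v,z):
    C,d=ray(n,u,v); return C+d*(z-C[2])/d[2]
def tri(a,b):
    A=np.zeros((3,3));y=np.zeros(3);rs=[ray(*a),ray(*b)]
    for C,d in rs:
        M=np.eye(3)-np.outer(d,d);A+=M;y+=M@C
    X=np.linalg.solve(A,y); return X,[np.linalg.norm((np.eye(3)-np.outer(d,d))@(X-C)) for C,d in rs]
def proj(n,X):
    p,f=cam(n); c=p['R']@np.asarray(X)+p['t']; return p['cx']+f*c[0]/c[2],p['cy']+f*c[1]/c[2]
E
cat > m1.py <<'E'
from h import *
t=cv2.imread("pics/top0.png"); s=cv2.imread("pics/scene0.png")
def hsvmask(im,box,f):
    h=cv2.cvtColor(im,cv2.COLOR_BGR2HSV).astype(int); m=f(h[...,0],h[...,1],h[...,2]); k=np.zeros(m.shape,bool); x0,x1,y0,y1=box; k[y0:y1,x0:x1]=1; return m&k
def cen(m): y,x=np.nonzero(m); return (x.mean(),y.mean(),len(x)) if len(x) else None
ty=lambda h,S,v:(h>=24)&(h<=34)&(S>120)&(v>80)
tb=lambda h,S,v:(h>=12)&(h<=24)&(S>90)&(v>90)
bl=lambda h,S,v:(h>=100)&(h<=125)&(S>100)
rd=lambda h,S,v:((h<6)|(h>174))&(S>150)
for n,im,be,bh,bb,br in(("top",t,(360,372,178,190),(362,371,187,195),(345,372,176,196),(228,242,180,190)),("scene",s,(305,319,250,262),(294,305,252,262),(300,322,230,265),(375,392,148,170))):
    for nm,b,f in(("eye",be,ty),("hole",bh,tb),("blue",bb,bl),("red",br,rd)):
        print(n,nm,cen(hsvmask(im,b,f)))
E
python3 m1.py
python3 - <<'E'
import sys; sys.path.insert(0,'.')
from h import *
q=lambda U,V,k,x,y:((U+.5)/k-.5+x,(V+.5)/k-.5+y)
T=lambda U,V:("top",*q(U,V,8,316,156)); S=lambda U,V:("scene",*q(U,V,6,246,214))
for nm,a,b,z in(("eye",T(392,217),S(395,255),.075),("hole",T(407,283),S(330,257),.064),("hub",T(247,288),S(407,124),.08)):
    print(nm,a,b,plane(*a,z),plane(*b,z),tri(a,b))
TB=lambda U,V:("top",*q(U,V,8,222,172)); SB=lambda U,V:("scene",*q(U-384,V,8,350,142))
for c in((63,44),(317,62),(308,208),(52,190)): print("blk top",plane(*TB(*c),.045))
for c in((605,125),(745,180),(622,330),(470,270)): print("blk sc",plane(*SB(*c),.045))
print("pin base",plane(*TB(108,132),.047),plane(*SB(655,188),.047))
print("sd",plane(*TB(222,100),.105),plane(*SB(590,146),.105))
E
```

```text
top eye (np.float64(364.25), np.float64(182.5), 8)
top hole (np.float64(366.3636363636364), np.float64(190.9090909090909), 11)
top blue (np.float64(357.0882352941176), np.float64(186.39705882352942), 68)
top red (np.float64(234.0), np.float64(184.3846153846154), 26)
scene eye (np.float64(311.4), np.float64(256.5), 10)
scene hole (np.float64(300.42857142857144), np.float64(256.0), 21)
scene blue (np.float64(312.272), np.float64(249.096), 125)
scene red (np.float64(382.63380281690144), np.float64(158.11267605633802), 71)
eye ('top', 364.5625, 182.6875) ('scene', 311.4166666666667, 256.0833333333333) [ 0.56872985 -0.17510717  0.075     ] [ 0.56491047 -0.17430288  0.075     ] (array([ 0.56717213, -0.17554602,  0.07802585]), [np.float64(0.0012390530572246375), np.float64(0.001239053057224597)])
hole ('top', 366.4375, 190.9375) ('scene', 300.5833333333333, 256.4166666666667) [ 0.53982609 -0.18360277  0.064     ] [ 0.53639251 -0.18256863  0.064     ] (array([ 0.53854179, -0.18389735,  0.06698765]), [np.float64(0.0009984512915782152), np.float64(0.000998451291578112)])
hub ('top', 346.4375, 191.5625) ('scene', 313.4166666666667, 234.25) [ 0.53279754 -0.10834571  0.08      ] [ 0.53136987 -0.11065648  0.08      ] (array([ 0.53191693, -0.10916837,  0.07919674]), [np.float64(0.0012696341206012173), np.float64(0.0012696341206013043)])
blk top [0.58211169 0.33313199 0.045     ]
blk top [0.57672859 0.21259796 0.045     ]
blk top [0.50691304 0.21347488 0.045     ]
blk top [0.51217751 0.33416801 0.045     ]
blk sc [0.51222376 0.33602521 0.045     ]
blk sc [0.57939781 0.33238512 0.045     ]
blk sc [0.57698533 0.21648389 0.045     ]
blk sc [0.50756233 0.21806549 0.045     ]
pin base [0.54018019 0.30900233 0.047     ] [0.55012364 0.30494867 0.047     ]
sd [0.54660546 0.2456024  0.105     ] [0.54241116 0.2453612  0.105     ]
```

```bash
cat > g.py <<'E'
import numpy as np,sys
from scipy.spatial.transform import Rotation as Ro
from rig import manip
def st():
    s=manip.get_state(); w,x,y,z=s['ee_rot']; R=Ro.from_quat([x,y,z,w]); return s,R
def goto(grasp,xdir,show=True):
    """remaining turn (rad, tool) and shift (cm, CURRENT tool axes and TARGET tool axes) so that grasp pt at grasp, tool y down, tool x along xdir"""
    s,R=st(); y=np.array([0,0,-1.]); x=np.array([np.cos(xdir),np.sin(xdir),0]); z=np.cross(x,y)
    T=Ro.from_matrix(np.c_[x,y,z]); tcp=np.array(grasp)+[0,0,.155]; d=(tcp-s['position'])*100
    print("t",round(s['clock'],2),"pos",s['position'].round(4),"grasp",(s['position']+R.apply([0,.155,0])).round(4),"F",np.round(s['contact_force'],2),"M",np.round(s['moment'],3),"w",round(s['width'],4),"q",np.round(s['qpos'],2))
    print("turn",(R.inv()*T).as_rotvec().round(4),"shift cur",R.inv().apply(d).round(2),"shift tgt-axes",T.inv().apply(d).round(2))
    return R
if __name__=="__main__":
    a=[float(v) for v in sys.argv[1:]]; R=goto(a[:3],a[3]); print("x",R.apply([1,0,0]).round(3),"y",R.apply([0,1,0]).round(3),"z",R.apply([0,0,1]).round(3))
E
python3 g.py .5455 .3045 .16 -.04; python3 g.py .5455 .3045 .16 3.10
```

```text
t 0.1 pos [ 0.156  -0.5532  0.4039] grasp [ 0.1559 -0.553   0.2489] F [-1.18  0.01  0.39] M [-0.016  0.04  -0.021] w 0.0851 q [-1.42  0.28  1.51 -0.    1.36 -0.12]
turn [-1.200e-03 -1.256e+00 -1.300e-03] shift cur [-71.97   9.02  60.76] shift tgt-axes [35.49  8.89 87.26]
x [ 0.271 -0.962 -0.002] y [-0.     0.002 -1.   ] z [0.962 0.271 0.   ]
t 0.1 pos [ 0.156  -0.5532  0.4039] grasp [ 0.1559 -0.553   0.2489] F [-1.18  0.01  0.39] M [-0.016  0.04  -0.021] w 0.0851 q [-1.42  0.28  1.51 -0.    1.36 -0.12]
turn [ 1.4000e-03  1.8872e+00 -1.3000e-03] shift cur [-71.97   9.02  60.76] shift tgt-axes [-35.35   8.89 -87.32]
x [ 0.271 -0.962 -0.002] y [-0.     0.002 -1.   ] z [0.962 0.271 0.   ]
```

>>> {"name": "arm_command", "arguments": {
  "increments": [0, -0.18, 0, 0, 0, 0, 0, 0, -0.18, 0, 0, 0, 0, 0, 0, -0.18, 0, 0, 0, 0, 0, 0, -0.18, 0, 0, 0, 0, 0, 0, -0.18, 0, 0, 0, 0, 0, 0, -0.18, 0, 0, 0, 0, 0, 0, -0.18, 0, 0, 0, 0, 0, 0, 0, 0, 2, 0, 5, 0]
}}

```text
clock: 1.1
position: [0.1773, -0.5062, 0.4037]
ee_rot: [-0.707, 0.707, -0.014, 0.013]
contact_force: [0.6, 0.7, -0.1]
width: 0.0855
```

>>> {"name": "arm_command", "arguments": {
  "increments": [0, 0, 0, 2.2, 0, 5.5, 0, 0, 0, 0, 2.2, 0, 5.5, 0, 0, 0, 0, 2.2, 0, 5.5, 0, 0, 0, 0, 2.2, 0, 5.5, 0, 0, 0, 0, 2.2, 0, 5.5, 0, 0, 0, 0, 2.2, 0, 5.5, 0, 0, 0, 0, 2.2, 0, 5.5, 0, 0, 0, 0, 2.2, 0, 5.5, 0]
}}

```text
clock: 2.1
position: [0.3697, -0.0689, 0.4047]
ee_rot: [-0.707, 0.707, -0.013, 0.013]
contact_force: [1.0, -0.2, -0.1]
width: 0.0855
```

```bash
python3 g.py .5455 .3045 .16 -.04
```

```text
t 2.1 pos [ 0.3697 -0.0689  0.4047] grasp [ 0.3698 -0.069   0.2497] F [ 1.03 -0.22 -0.07] M [-0.03   0.002  0.012] w 0.0855 q [-0.37 -0.03  1.87 -0.    1.3  -0.33]
turn [0.0004 0.0037 0.0006] shift cur [16.2   8.96 37.96] shift tgt-axes [16.07  8.97 38.02]
x [ 0.999 -0.036  0.001] y [ 0.001 -0.    -1.   ] z [ 0.036  0.999 -0.   ]
```

>>> {"name": "arm_command", "arguments": {
  "increments": [0, 0, 0, 2.1, 0, 5.1, 0, 0, 0, 0, 2.1, 0, 5.1, 0, 0, 0, 0, 2.1, 0, 5.1, 0, 0, 0, 0, 2.1, 0, 5.1, 0, 0, 0, 0, 2.1, 0, 5.1, 0, 0, 0, 0, 2.1, 0, 5.1, 0, 0, 0, 0, 2.1, 1.5, 4.5, 0, 0, 0, 0, 1.4, 1.5, 2.9, 0]
}}

```text
clock: 3.1
position: [0.5447, 0.3054, 0.3736]
ee_rot: [0.707, -0.707, 0.012, -0.012]
contact_force: [0.7, -0.8, 0.0]
width: 0.0854
```

```bash
python3 g.py .5455 .3045 .07 -.04
python3 - <<'E'
from rig import vision
import cv2,numpy as np
s=vision.get_image("scene")[:,:,::-1]; t=vision.get_image("top")[:,:,::-1]
cv2.imwrite("pics/s1.png",np.hstack([cv2.resize(s[110:210,330:430],None,fx=4,fy=4,interpolation=2),cv2.resize(t[120:220,180:280],None,fx=4,fy=4,interpolation=2)]))
E
```

```text
t 3.1 pos [0.5447 0.3054 0.3736] grasp [0.5447 0.3054 0.2186] F [ 0.67 -0.75  0.03] M [-0.007 -0.028 -0.014] w 0.0854 q [0.4  0.37 1.45 0.   1.33 0.43]
turn [-0.      0.0055 -0.0002] shift cur [ 0.08 14.86 -0.09] shift tgt-axes [ 0.08 14.86 -0.09]
x [ 0.999 -0.034 -0.   ] y [-0.  0. -1.] z [0.034 0.999 0.   ]
```

View pics/s1.png

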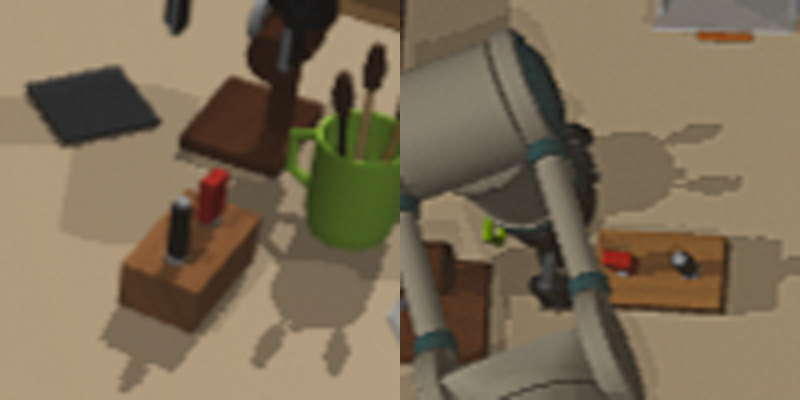

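>>> {"name": "arm_command", "arguments": {
  "increments": [0, 0, 0, 0.1, 3.5, -0.1, 0, 0, 0, 0, 0, 3.5, 0, 0, 0, 0, 0, 3, 0, 0, 0, 0, 0, 2.5, 0, 0, 0, 0, 0, 1.5, 0, 0, 0, 0, 0, 0.5, 0, 0, 0, 0, 0, 0.2, 0, 0, 0, 0, 0, 0, 0, 0],
  "grip_force": 20
}}

```text
invalid input
```

```bash
python3 g.py .5455 .3045 .07 -.04
python3 - <<'E'
from rig import vision
import cv2,numpy as np
s=vision.get_image("scene")[:,:,::-1]
cv2.imwrite("pics/s2.png",cv2.resize(s[110:210,330:430],None,fx=6,fy=6,interpolation=2))
E
```

```text
t 3.2 pos [0.5447 0.3057 0.3715] grasp [0.5442 0.3056 0.2165] F [-0.98 -1.07 -0.83] M [-0.025  0.056  0.025] w 0.0856 q [0.4  0.37 1.45 0.   1.33 0.43]
turn [ 0.0006  0.0066 -0.0035] shift cur [ 0.13 14.65 -0.11] shift tgt-axes [ 0.08 14.65 -0.11]
x [ 0.999 -0.033 -0.004] y [-0.004 -0.    -1.   ] z [ 0.033  0.999 -0.001]
```

View pics/s2.png

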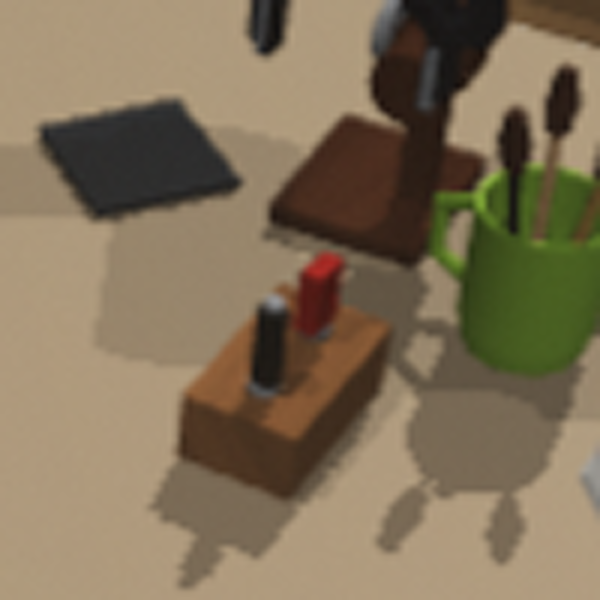

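>>> {"name": "arm_command", "arguments": {
  "increments": [0, 0, 0, 0.1, 3.5, -0.1, 0, 0, 0, 0, 0, 3.5, 0, 0, 0, 0, 0, 0, 3, 0, 0, 0, 0, 0, 0, 2.5, 0, 0, 0, 0, 0, 0, 1.5, 0, 0, 0],
  "grip_force": 20
}}

```text
invalid input
```

>>> {"name": "arm_command", "arguments": {
  "increments": [0, 0, 0, 0.1, 3.5, -0.1, 0, 0, 0, 0, 0, 3.5, 0, 0, 0, 0, 0, 0, 3, 0, 0, 0, 0, 0, 0, 2.5, 0, 0, 0, 0, 0, 0, 1.5, 0, 0, 0, 0, 0, 0, 0.5, 0, 0, 0, 0, 0, 0, 0.2, 0, 0, 0, 0, 0, 0, 0, 0, 0],
  "grip_force": 20
}}

```text
clock: 4.25
position: [0.5454, 0.3022, 0.2285]
ee_rot: [0.707, -0.707, 0.012, -0.013]
contact_force: [-0.5, -0.3, -0.5]
width: 0.0854
```

```bash
python3 g.py .5455 .3045 .07 -.04
python3 - <<'E'
from rig import vision
import cv2,numpy as np
s=vision.get_image("scene")[:,:,::-1]
cv2.imwrite("pics/s3.png",cv2.resize(s[110:210,330:430],None,fx=6,fy=6,interpolation=2))
E
```

```text
t 4.25 pos [0.5454 0.3022 0.2285] grasp [0.5456 0.3022 0.0735] F [-0.49 -0.35 -0.5 ] M [ 0.034  0.064 -0.031] w 0.0854 q [ 0.39  0.49  1.64 -0.    1.01  0.43]
turn [-0.0006  0.0039  0.0014] shift cur [0.   0.35 0.23] shift tgt-axes [0.   0.35 0.23]
x [ 0.999 -0.036  0.001] y [ 0.001  0.001 -1.   ] z [0.036 0.999 0.001]
```

View pics/s3.png

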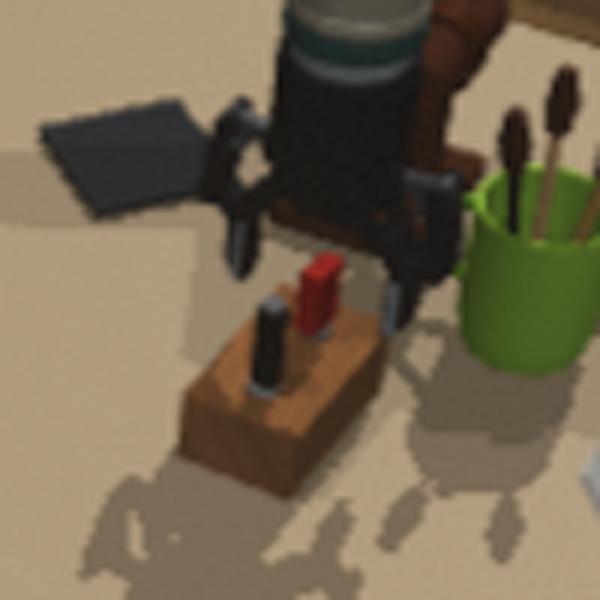

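The fingers straddle the red head (about (320,295) in the 6x crop) and clear the screwdriver. I'll centre and close partway.

>>> {"name": "arm_command", "arguments": {
  "increments": [0, 0, 0, 0, 0.15, 0.2, 0.4, 0, 0, 0, 0, 0.1, 0, 0.6, 0, 0, 0, 0, 0, 0, 0.6, 0, 0, 0, 0, 0, 0, 0.6]
}}

```text
clock: 4.8
position: [0.5451, 0.3041, 0.2251]
ee_rot: [-0.707, 0.707, -0.013, 0.013]
contact_force: [-0.2, 0.2, 0.9]
width: 0.0342
```

```bash
python3 g.py .5455 .3045 .07 -.04
python3 - <<'E'
from rig import vision
import cv2,numpy as np
s=vision.get_image("scene")[:,:,::-1]
cv2.imwrite("pics/s4.png",cv2.resize(s[140:190,350:410],None,fx=12,fy=12,interpolation=2))
E
```

```text
t 4.8 pos [0.5451 0.3041 0.2251] grasp [0.5451 0.3041 0.0701] F [-0.18  0.23  0.92] M [ 0.014 -0.018  0.039] w 0.0342 q [ 0.4   0.49  1.64 -0.    1.01  0.43]
turn [ 0.0001  0.004  -0.    ] shift cur [0.04 0.01 0.04] shift tgt-axes [0.04 0.01 0.04]
x [ 0.999 -0.036 -0.   ] y [-0. -0. -1.] z [ 0.036  0.999 -0.   ]
```

View pics/s4.png

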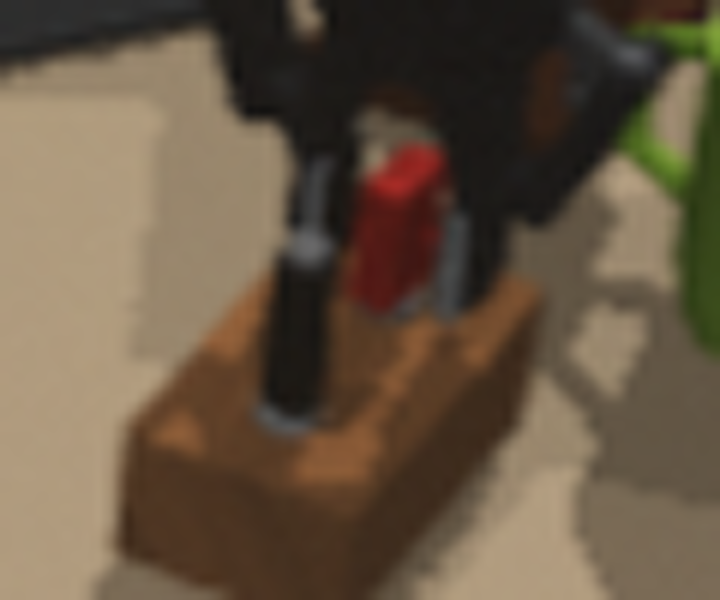

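The fingers sit on either side of the head. I'll close at the lowest force and watch the force reading.

>>> {"name": "arm_command", "arguments": {
  "increments": [0, 0, 0, 0, 0, 0, 0.72, 0, 0, 0, 0, 0, 0, 0.76, 0, 0, 0, 0, 0, 0, 0.8, 0, 0, 0, 0, 0, 0, 0.8],
  "grip_force": 20
}}

```text
clock: 5.35
position: [0.5451, 0.3041, 0.2251]
ee_rot: [-0.707, 0.707, -0.013, 0.013]
contact_force: [-0.8, 0.0, 0.8]
width: 0.0172
```

>>> {"name": "arm_command", "arguments": {
  "increments": [0, 0, 0, 0, 0, 0, 0.85, 0, 0, 0, 0, 0, 0, 0.85, 0, 0, 0, 0, 0, 0, 0.85]
}}

```text
clock: 5.72
position: [0.5452, 0.3041, 0.2252]
ee_rot: [-0.707, 0.707, -0.013, 0.013]
contact_force: [0.4, -0.9, 0.2]
width: 0.014
```

>>> {"name": "arm_command", "arguments": {
  "increments": [0, 0, 0, 0, 0, 0, 1, 0, 0, 0, 0, 0, 0, 1, 0, 0, 0, 0, 0, 0, 1, 0, 0, 0, 0, 0, 0, 1],
  "grip_force": 80
}}

```text
clock: 6.22
position: [0.5452, 0.3041, 0.2253]
ee_rot: [0.707, -0.707, 0.013, -0.013]
contact_force: [-0.4, 1.1, 2.1]
width: 0.0131
```

>>> {"name": "arm_command", "arguments": {
  "increments": [0, 0, 0, 0, -0.5, 0, 1, 0, 0, 0, 0, -1, 0, 1, 0, 0, 0, 0, -1.5, 0, 1, 0, 0, 0, 0, -2, 0, 1, 0, 0, 0, 0, -2.5, 0, 1, 0, 0, 0, 0, -2.5, 0, 1, 0, 0, 0, 0, -1.5, 0, 1, 0, 0, 0, 0, 0, 0, 1]
}}

```text
clock: 7.22
position: [0.5454, 0.3042, 0.3419]
ee_rot: [0.707, -0.707, 0.012, -0.014]
contact_force: [-0.6, 0.8, -0.7]
width: 0.0133
```

```bash
python3 g.py .5668 -.1747 .145 -.04
python3 - <<'E'
from rig import vision
import cv2,numpy as np
s=vision.get_image("scene")[:,:,::-1]
cv2.imwrite("pics/s5.png",cv2.resize(s[110:190,340:430],None,fx=7,fy=7,interpolation=2))
E
```

```text
t 7.22 pos [0.5454 0.3042 0.3419] grasp [0.5459 0.3044 0.1869] F [-0.57  0.79 -0.68] M [-0.115  0.02   0.001] w 0.0133 q [ 0.4   0.39  1.5  -0.    1.26  0.43]
turn [-0.0013  0.004   0.003 ] shift cur [  3.85   4.14 -47.79] shift tgt-axes [  4.06   4.19 -47.77]
x [ 0.999 -0.036  0.003] y [ 0.003  0.001 -1.   ] z [0.036 0.999 0.001]
```

View pics/s5.png

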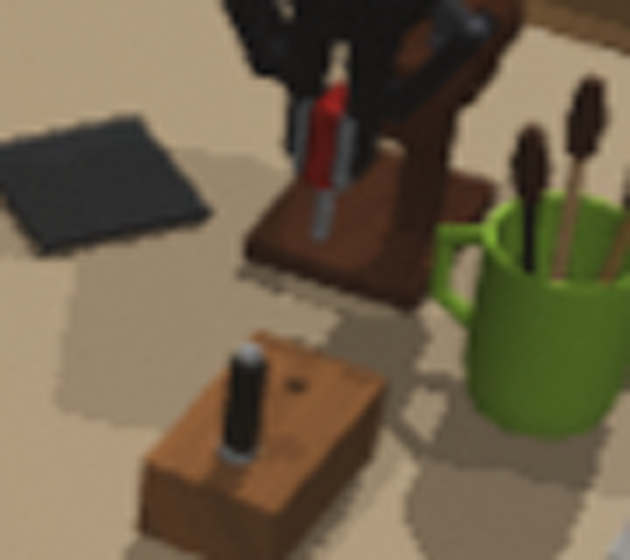

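The pin is out: its tip is at about (319,238) in the 7x crop and the empty hole at (295,385). The screwdriver is untouched. Next I'll move over the eye.

>>> {"name": "arm_command", "arguments": {
  "increments": [0, 0, 0, 0.4, 0, -3.5, 1, 0, 0, 0, 0.5, 0, -5.5, 1, 0, 0, 0, 0.5, 0, -5.5, 1, 0, 0, 0, 0.5, 0, -5.5, 1, 0, 0, 0, 0.5, 0, -5.5, 1, 0, 0, 0, 0.5, 0, -5.5, 1, 0, 0, 0, 0.5, 0, -5.5, 1, 0, 0, 0, 0.5, 0, -5.5, 1]
}}

```text
clock: 8.28
position: [0.5685, -0.1187, 0.3388]
ee_rot: [0.707, -0.707, 0.014, -0.012]
contact_force: [0.7, -0.4, -1.3]
width: 0.013
```

>>> {"name": "arm_command", "arguments": {
  "increments": [0, 0, 0, 0.1, 1, -3, 1, 0, 0, 0, 0, 1, -2, 1, 0, 0, 0, 0, 1, -0.8, 1, 0, 0, 0, 0, 0, 0, 1, 0, 0, 0, 0, 0, 0, 1]
}}

```text
clock: 8.9
position: [0.568, -0.1739, 0.3102]
ee_rot: [0.707, -0.707, 0.012, -0.012]
contact_force: [0.2, 0.7, -0.6]
width: 0.0135
```

```bash
python3 g.py .5668 -.1747 .145 -.04
python3 - <<'E'
from h import *
from g import st
s,R=st()
im=vision.get_image("scene")[:,:,::-1];t=vision.get_image("top")[:,:,::-1]
cv2.imwrite("pics/s6r.png",im);cv2.imwrite("pics/t6r.png",t)
cv2.imwrite("pics/s6.png",cv2.resize(im[215:285,270:350],None,fx=8,fy=8,interpolation=2))
cv2.imwrite("pics/t6.png",cv2.resize(t[150:215,320:400],None,fx=8,fy=8,interpolation=2))
g=s['position']+R.apply([0,.155,0])
for d in(0,.03,.055): print(d,proj("scene",g+R.apply([0,d,0])),proj("top",g+R.apply([0,d,0])))
q=lambda U,V,k,x,y:((U+.5)/k-.5+x,(V+.5)/k-.5+y)
print("hole",plane("scene",*q(295,385,7,340,110),.045), "tip then px",q(320,240,7,340,110),proj("scene",[.5457,.3042,.1319]))
E
```

```text
t 8.9 pos [ 0.568  -0.1739  0.3102] grasp [ 0.568  -0.1738  0.1552] F [ 0.22  0.66 -0.56] M [-0.023  0.02   0.022] w 0.0135 q [-0.41  0.37  1.61  0.    1.16 -0.38]
turn [-0.0005  0.0052 -0.    ] shift cur [-0.12  1.02 -0.08] shift tgt-axes [-0.12  1.02 -0.08]
x [ 0.999 -0.035 -0.   ] y [-0.     0.001 -1.   ] z [0.035 0.999 0.001]
0 (np.float64(312.29789159246445), np.float64(235.64955659172057)) (np.float64(366.66914620123634), np.float64(178.6792232075364))
0.03 (np.float64(312.3908505536376), np.float64(243.6824297215324)) (np.float64(365.71698452325006), np.float64(180.2975813554422))
0.055 (np.float64(312.4655540962288), np.float64(250.13779531951423)) (np.float64(364.95271431599815), np.float64(181.59658649890022))
hole [0.54312809 0.30676261 0.045     ] tip then px (385.2857142857143, 143.85714285714286) (np.float64(384.98163575224106), np.float64(144.02421648824807))
```

View pics/s6.png

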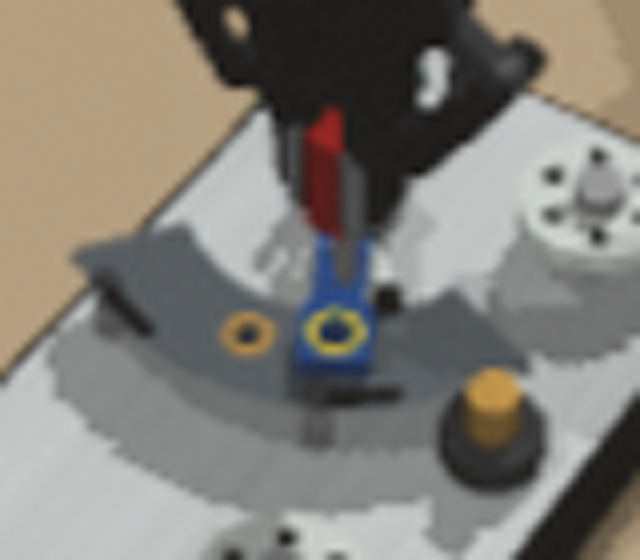

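View pics/t6.png

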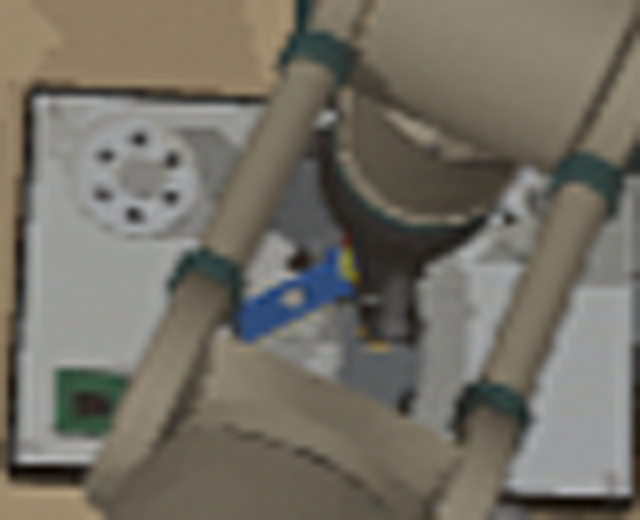

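```bash
python3 - <<'E'
import cv2,numpy as np
im=cv2.imread("pics/s6r.png")[:,:,::-1]
for r in range(242,262): print(r,[ '%d,%d,%d'%tuple(im[r,c]) for c in range(306,320)])
E
```

```text
242 ['130,133,133', '128,120,119', '110,76,73', '88,32,28', '87,31,28', '80,30,26', '68,47,46', '72,72,73', '76,77,78', '56,56,56', '33,32,30', '36,35,33', '65,66,65', '105,106,106']
243 ['133,135,135', '133,133,131', '121,111,109', '94,64,64', '80,33,34', '87,32,28', '75,43,41', '67,67,67', '77,77,78', '61,62,64', '54,56,59', '67,67,67', '85,85,85', '129,131,131']
244 ['132,135,134', '134,138,136', '131,133,131', '103,105,122', '65,67,107', '84,54,68', '87,50,48', '74,68,67', '70,70,70', '60,66,77', '53,61,78', '79,79,79', '126,128,127', '161,164,163']
245 ['134,138,136', '134,136,135', '135,137,136', '107,117,138', '66,90,137', '84,89,108', '80,71,70', '81,79,78', '68,75,90', '60,81,117', '91,105,126', '115,118,116', '137,140,138', '169,173,171']
246 ['133,137,135', '150,154,151', '151,154,150', '90,102,125', '54,79,126', '67,76,88', '79,79,78', '80,80,79', '68,74,91', '58,80,118', '120,132,148', '159,164,159', '155,159,157', '167,171,169']
247 ['139,143,142', '149,152,149', '135,139,137', '86,99,123', '46,75,131', '61,73,104', '80,80,79', '80,80,80', '66,75,92', '57,78,116', '125,
[... 1995 characters left out ...]
14', '65,86,125', '117,121,100', '160,151,66', '175,159,63', '169,153,64', '147,139,74', '108,119,101', '60,82,119', '61,75,105', '80,84,89', '80,85,88', '81,85,88']
259 ['58,67,83', '47,68,110', '45,70,121', '64,82,115', '97,102,105', '110,111,110', '107,110,117', '89,99,119', '60,84,125', '47,74,125', '62,76,103', '80,85,88', '84,88,91', '88,93,97']
260 ['57,63,72', '43,57,83', '37,51,86', '38,53,86', '37,51,85', '38,53,87', '38,54,90', '38,56,92', '38,54,91', '41,56,89', '61,71,86', '80,85,88', '85,89,93', '90,95,99']
261 ['57,61,68', '44,53,71', '38,48,70', '37,48,70', '37,48,69', '38,49,70', '37,48,72', '36,48,74', '36,47,74', '38,50,74', '61,70,82', '81,85,89', '85,90,93', '92,96,100']
```

>>> {"name": "arm_command", "arguments": {
  "increments": [0, 0, 0, -0.12, 0, -0.22, 1, 0, 0, 0, 0, 1, 0, 1, 0, 0, 0, 0, 0.8, 0, 1, 0, 0, 0, 0, 0, 0, 1, 0, 0, 0, 0, 0, 0, 1]
}}

```text
clock: 9.62
position: [0.5667, -0.1773, 0.292]
ee_rot: [0.707, -0.707, 0.013, -0.013]
contact_force: [0.4, -0.0, -0.4]
width: 0.0132
```

```bash
python3 g.py .5667 -.176 .135 -.036
python3 - <<'E'
from h import *
from g import st
s,R=st()
im=vision.get_image("scene")[:,:,::-1];t=vision.get_image("top")[:,:,::-1]
cv2.imwrite("pics/s7r.png",im);cv2.imwrite("pics/t7r.png",t)
cv2.imwrite("pics/s7.png",cv2.resize(im[230:270,290:335],None,fx=15,fy=15,interpolation=2))
cv2.imwrite("pics/t7.png",cv2.resize(t[150:215,320:400],None,fx=8,fy=8,interpolation=2))
g=s['position']+R.apply([0,.155,0])
for d in(.03,.055): print(d,proj("scene",g+R.apply([0,d,0])))
E
```

```text
t 9.62 pos [ 0.5667 -0.1773  0.292 ] grasp [ 0.5667 -0.1772  0.137 ] F [ 0.35 -0.03 -0.37] M [-0.    -0.054 -0.009] w 0.0132 q [-0.42  0.39  1.63 -0.    1.12 -0.38]
turn [-0.     -0.0001 -0.0002] shift cur [-0.    0.2   0.13] shift tgt-axes [-0.    0.2   0.13]
x [ 0.999 -0.036 -0.   ] y [-0.  0. -1.] z [0.036 0.999 0.   ]
0.03 (np.float64(311.2704248005462), np.float64(249.07098836531782))
0.055 (np.float64(311.3586132382129), np.float64(255.3771929167889))
```

View pics/s7.png

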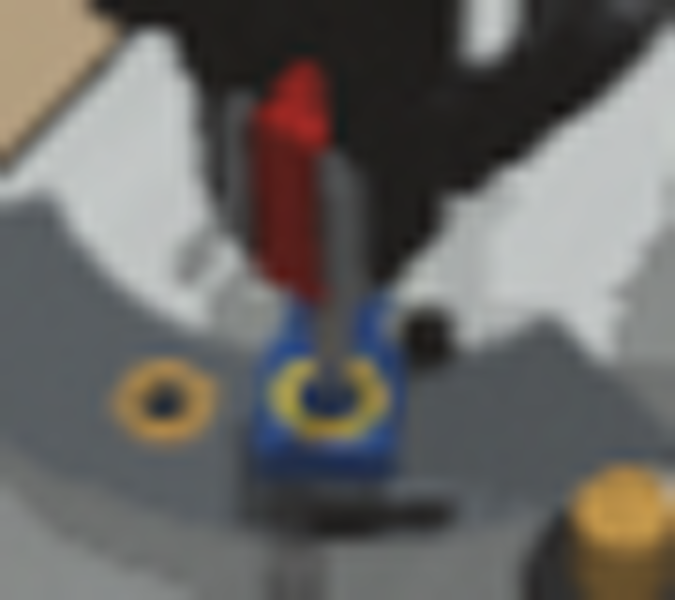

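View pics/t7.png

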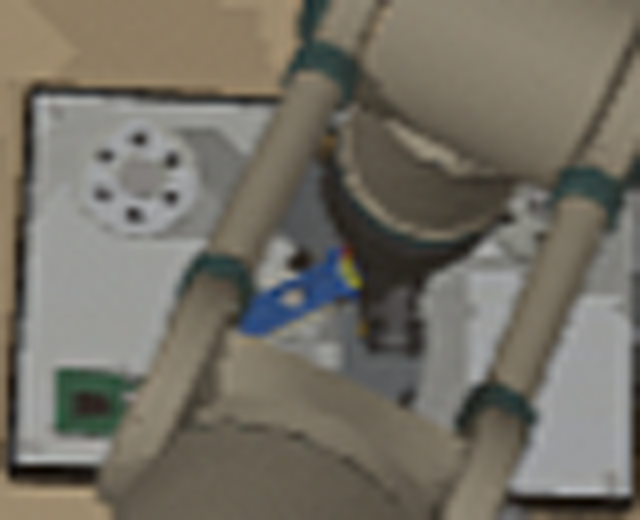

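```bash
python3 - <<'E'
import cv2,numpy as np
im=cv2.imread("pics/s7r.png")[:,:,::-1]
for r in range(249,261): print(r,[ '%d,%d,%d'%tuple(im[r,c]) for c in range(306,318)])
E
```

```text
249 ['143,147,144', '146,147,143', '116,107,106', '88,63,71', '81,33,34', '82,46,45', '75,69,69', '76,77,77', '63,67,75', '65,76,91', '125,132,134', '171,176,171']
250 ['132,136,133', '134,137,133', '119,125,128', '74,82,106', '60,54,75', '72,59,58', '75,74,73', '70,74,87', '51,67,102', '68,85,114', '106,115,121', '114,117,113']
251 ['132,136,133', '133,137,134', '113,122,131', '58,79,114', '57,66,91', '75,74,74', '79,78,78', '65,73,93', '43,66,115', '84,97,123', '99,102,101', '50,49,46']
252 ['129,133,132', '122,129,136', '88,106,132', '53,79,123', '59,72,106', '76,76,76', '80,81,80', '63,71,93', '43,66,117', '69,84,115', '75,80,83', '33,31,29']
253 ['104,109,111', '91,103,122', '55,81,131', '47,77,130', '61,76,113', '80,80,80', '81,80,80', '73,82,90', '59,82,112', '47,68,112', '48,61,89', '33,35,37']
254 ['87,94,102', '70,87,118', '74,93,119', '139,138,94', '144,134,84', '81,80,81', '79,79,79', '124,110,74', '137,123,83', '55,75,104', '44,60,93', '46,49,53']
255 ['86,93,103', '74,91,109', '131,132,97', '157,147,80', '91,91,85', '64,69,76', '64,68,75', '94,88,65', '132,119,63', '104,104,91', '51,67,100', '66,71,75']
256 ['85,92,101', '77,94,106', '144,141,90', '157,144,74', '38,51,81', '42,51,70', '43,52,70', '55,62,66', '131,116,60', '141,125,86', '58,73,104', '77,82,85']
257 ['78,87,99', '57,78,110', '118,123,105', '145,140,68', '77,82,68', '48,54,65', '50,59,74', '92,91,80', '135,127,69', '109,111,90', '58,70,96', '79,84,87']
258 ['65,73,87', '50,71,112', '67,87,126', '102,105,97', '124,110,53', '135,113,52', '146,126,58', '146,137,73', '106,114,99', '59,80,114', '59,71,96', '80,84,87']
259 ['58,66,83', '47,68,111', '42,65,112', '51,63,90', '75,74,78', '84,84,94', '92,97,115', '88,99,118', '62,85,126', '44,71,122', '61,74,100', '80,84,88']
260 ['56,62,72', '44,57,83', '36,50,82', '35,47,76', '35,48,76', '37,51,82', '38,54,90', '37,54,91', '39,57,93', '40,56,89', '61,71,87', '80,85,88']
```

Measured in pixels, the tip at (311.6, 254.4), about 7 mm up, should land at about (311.6, 256.2). The eye centre is at (311.45, 256.1), so they're aligned. I'll lower gently.

>>> {"name": "arm_command", "arguments": {
  "increments": [0, 0, 0, 0, 0.4, 0, 1, 0, 0, 0, 0, 0.3, 0, 1, 0, 0, 0, 0, 0.2, 0, 1, 0, 0, 0, 0, 0, 0, 1]
}}

```text
clock: 10.22
position: [0.5665, -0.1772, 0.2829]
ee_rot: [0.707, -0.707, 0.013, -0.013]
contact_force: [0.3, -0.9, -0.3]
width: 0.0129
```

```bash
python3 g.py .5667 -.176 .135 -.036
```

```text
t 10.22 pos [ 0.5665 -0.1772  0.2829] grasp [ 0.5665 -0.1772  0.1279] F [ 0.28 -0.85 -0.25] M [ 0.057  0.02  -0.01 ] w 0.0129 q [-0.42  0.39  1.65 -0.    1.1  -0.38]
turn [-0.0001 -0.     -0.0005] shift cur [ 0.01 -0.71  0.12] shift tgt-axes [ 0.01 -0.71  0.12]
x [ 0.999 -0.036 -0.   ] y [-0.  0. -1.] z [0.036 0.999 0.   ]
```

>>> {"name": "arm_command", "arguments": {
  "increments": [0, 0, 0, 0, 0.2, 0, 1, 0, 0, 0, 0, 0.1, 0, 1, 0, 0, 0, 0, 0, 0, 1]
}}

```text
clock: 10.6
position: [0.5666, -0.1772, 0.2802]
ee_rot: [-0.707, 0.707, -0.013, 0.013]
contact_force: [-0.6, -0.6, 0.1]
width: 0.013
```

>>> {"name": "arm_command", "arguments": {
  "increments": [0, 0, 0, 0, 0.2, 0, 1, 0, 0, 0, 0, 0.1, 0, 1, 0, 0, 0, 0, 0, 0, 1]
}}

```text
clock: 10.98
position: [0.5666, -0.1772, 0.2771]
ee_rot: [0.707, -0.707, 0.013, -0.013]
contact_force: [-0.2, 0.5, -0.4]
width: 0.013
```

```bash
python3 g.py .5667 -.176 .135 -.036
python3 - <<'E'
from h import *
im=vision.get_image("scene")[:,:,::-1]
cv2.imwrite("pics/s8r.png",im)
cv2.imwrite("pics/s8.png",cv2.resize(im[230:270,290:335],None,fx=15,fy=15,interpolation=2))
E
```

```text
t 10.97 pos [ 0.5666 -0.1772  0.2771] grasp [ 0.5666 -0.1772  0.1221] F [-0.23  0.52 -0.4 ] M [0.018 0.02  0.027] w 0.013 q [-0.42  0.4   1.65 -0.    1.09 -0.38]
turn [-0.     -0.     -0.0002] shift cur [ 0.   -1.29  0.12] shift tgt-axes [ 0.   -1.29  0.12]
x [ 0.999 -0.036 -0.   ] y [-0.  0. -1.] z [0.036 0.999 0.   ]
```

View pics/s8.png

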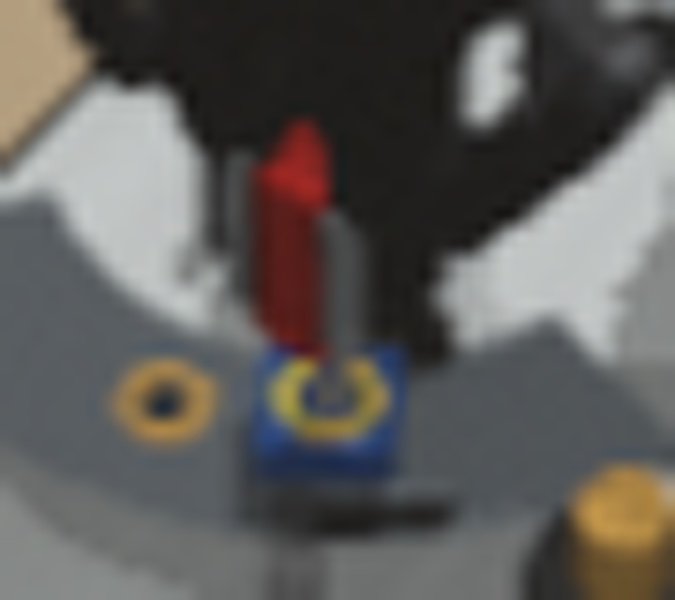

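The pin is in the eye: the shaft passes through the yellow ring at about (329,397). Now I'll work out the swing arc.

```bash
python3 - <<'E'
from g import *
s,R=st(); E=np.array([.5666,-.1772]); H=np.array([.5379,-.1856]); m=(E+H)/2; c=(H-E)/np.linalg.norm(H-E); n=np.array([c[1],-c[0]]); n=n if n[1]>0 else -n
P=m+n*np.sqrt(.075**2-(np.linalg.norm(H-E)/2)**2); print("pivot",P)
a0=np.arctan2(*(E-P)[::-1]);a1=np.arctan2(*(H-P)[::-1]);print("swing",a0-a1)
pts=[P+.075*np.array([np.cos(a),np.sin(a)]) for a in np.linspace(a0,a1,9)]
for p,q in zip(pts,pts[1:]):
    print(q.round(4),(R.inv().apply([*(q-p),0])*100).round(3))
E
```

```text
pivot [ 0.53160549 -0.11086461]
swing 0.4014097124015288
[ 0.5632 -0.1789] [-0.331  0.    -0.179]
[ 0.5598 -0.1804] [-0.339  0.    -0.162]
[ 0.5563 -0.1817] [-0.347  0.    -0.145]
[ 0.5527 -0.1828] [-0.354  0.    -0.128]
[ 0.549  -0.1838] [-0.36  0.   -0.11]
[ 0.5454 -0.1846] [-0.365  0.    -0.091]
[ 0.5416 -0.1852] [-0.369  0.    -0.073]
[ 0.5379 -0.1856] [-0.372  0.    -0.054]
```

>>> {"name": "arm_command", "arguments": {
  "increments": [0, 0, 0, -0.16, 0, -0.09, 1, 0, 0, 0, -0.17, 0, -0.09, 1, 0, 0, 0, -0.17, 0, -0.08, 1, 0, 0, 0, -0.17, 0, -0.08, 1, 0, 0, 0, -0.17, 0, -0.075, 1, 0, 0, 0, -0.175, 0, -0.07, 1, 0, 0, 0, -0.175, 0, -0.065, 1, 0, 0, 0, -0.18, 0, -0.065, 1]
}}

```text
clock: 12.02
position: [0.5526, -0.1827, 0.2772]
ee_rot: [0.707, -0.707, 0.013, -0.013]
contact_force: [0.3, 3.1, -0.3]
width: 0.0133
```

```bash
python3 g.py .5527 -.1828 .1221 -.036
```

```text
t 12.03 pos [ 0.5526 -0.1827  0.2772] grasp [ 0.5526 -0.1827  0.1222] F [ 0.34  3.09 -0.27] M [ 0.411 -0.19  -0.01 ] w 0.0133 q [-0.44  0.38  1.68  0.    1.08 -0.4 ]
turn [-0.0003 -0.0001 -0.0001] shift cur [ 0.01  0.01 -0.01] shift tgt-axes [ 0.01  0.01 -0.01]
x [ 0.999 -0.036 -0.   ] y [-0.  0. -1.] z [0.036 0.999 0.   ]
```

The +y force of 2–3 N means the pin is leaning on the eye's outer wall. I'll ease inward and re-read.

>>> {"name": "arm_command", "arguments": {
  "increments": [0, 0, 0, 0, 0, 0.05, 1, 0, 0, 0, 0, 0, 0.03, 1, 0, 0, 0, 0, 0, 0, 1, 0, 0, 0, 0, 0, 0, 1]
}}

```text
clock: 12.52
position: [0.5529, -0.1822, 0.2772]
ee_rot: [-0.707, 0.707, -0.013, 0.013]
contact_force: [1.4, 0.4, -0.9]
width: 0.0128
```

```bash
python3 g.py .5527 -.1828 .1221 -.036;python3 - <<'E'
from h import *
im=vision.get_image("scene")[:,:,::-1]
cv2.imwrite("pics/s9r.png",im)
cv2.imwrite("pics/s9.png",cv2.resize(im[230:270,290:335],None,fx=15,fy=15,interpolation=2))
E
python3 g.py .5527 -.1828 .1221 -.036
```

```text
t 12.53 pos [ 0.5529 -0.1822  0.2772] grasp [ 0.553  -0.1823  0.1222] F [ 1.44  0.37 -0.88] M [ 0.086 -0.18  -0.031] w 0.0128 q [-0.44  0.38  1.68 -0.    1.08 -0.4 ]
turn [0.0006 0.0001 0.0004] shift cur [-0.02  0.01 -0.06] shift tgt-axes [-0.02  0.01 -0.06]
x [ 0.999 -0.036  0.   ] y [ 0.    -0.001 -1.   ] z [ 0.036  0.999 -0.001]
t 12.57 pos [ 0.5529 -0.1822  0.2772] grasp [ 0.5529 -0.1823  0.1222] F [ 1.12 -0.05 -0.33] M [ 0.07  -0.267  0.005] w 0.0127 q [-0.44  0.38  1.68 -0.    1.08 -0.4 ]
turn [0.0005 0.0001 0.0004] shift cur [-0.02  0.01 -0.06] shift tgt-axes [-0.02  0.01 -0.06]
x [ 0.999 -0.036  0.   ] y [ 0.    -0.001 -1.   ] z [ 0.036  0.999 -0.001]
```

View pics/s9.png

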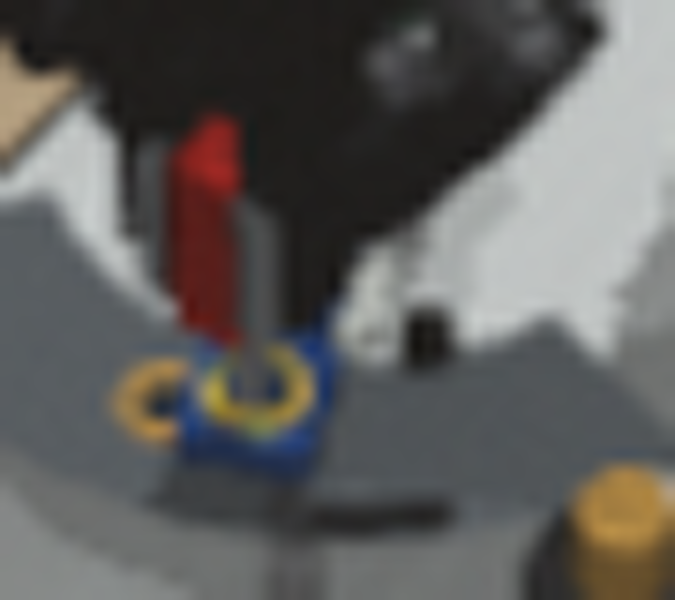

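The force is now purely tangential at about 1.3 N and the eye is riding with the pin. The brass hole at (160,400) lies just ahead, so I'll continue the arc.

>>> {"name": "arm_command", "arguments": {
  "increments": [0, 0, 0, -0.18, 0, -0.055, 1, 0, 0, 0, -0.18, 0, -0.055, 1, 0, 0, 0, -0.18, 0, -0.045, 1, 0, 0, 0, -0.185, 0, -0.045, 1, 0, 0, 0, -0.185, 0, -0.035, 1, 0, 0, 0, -0.185, 0, -0.035, 1, 0, 0, 0, -0.185, 0, -0.025, 1, 0, 0, 0, -0.185, 0, -0.025, 1]
}}

```text
clock: 13.58
position: [0.5379, -0.1847, 0.2772]
ee_rot: [-0.707, 0.707, -0.013, 0.013]
contact_force: [1.3, 0.7, -0.8]
width: 0.0131
```

```bash
python3 g.py .5381 -.185 .1221 -.036;python3 - <<'E'
from h import *
im=vision.get_image("scene")[:,:,::-1]
cv2.imwrite("pics/s10r.png",im)
cv2.imwrite("pics/s10.png",cv2.resize(im[230:270,285:330],None,fx=15,fy=15,interpolation=2))
E
python3 g.py .5381 -.185 .1221 -.036
```

```text
t 13.57 pos [ 0.5379 -0.1847  0.2772] grasp [ 0.5379 -0.1847  0.1222] F [ 1.34  0.72 -0.83] M [ 0.107 -0.331 -0.008] w 0.0131 q [-0.45  0.37  1.71  0.    1.07 -0.42]
turn [ 0.     -0.      0.0001] shift cur [ 0.02  0.01 -0.03] shift tgt-axes [ 0.02  0.01 -0.03]
x [ 0.999 -0.036  0.   ] y [ 0. -0. -1.] z [ 0.036  0.999 -0.   ]
t 13.62 pos [ 0.5377 -0.1847  0.2772] grasp [ 0.5376 -0.1847  0.1222] F [ 0.79  0.06 -0.18] M [ 0.04  -0.329  0.02 ] w 0.0132 q [-0.45  0.37  1.71 -0.    1.07 -0.42]
turn [ 0.0001 -0.     -0.0002] shift cur [ 0.04  0.01 -0.03] shift tgt-axes [ 0.04  0.01 -0.03]
x [ 0.999 -0.036 -0.   ] y [-0. -0. -1.] z [ 0.036  0.999 -0.   ]
```

View pics/s10.png

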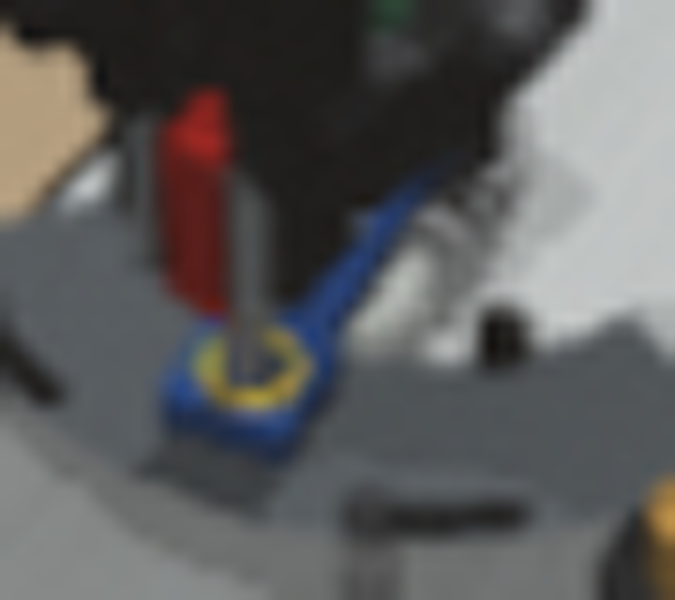

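>>> {"name": "arm_command", "arguments": {
  "increments": [0, 0, 0, 0, 0.1, 0, 1, 0, 0, 0, 0, 0.1, 0, 1, 0, 0, 0, 0, 0.1, 0, 1, 0, 0, 0, 0, 0, 0, 1]
}}

```text
clock: 14.12
position: [0.538, -0.1847, 0.2741]
ee_rot: [-0.707, 0.707, -0.013, 0.013]
contact_force: [1.8, 0.3, -0.6]
width: 0.0131
```

>>> {"name": "arm_command", "arguments": {
  "increments": [0, 0, 0, 0, 0.07, 0, 1, 0, 0, 0, 0, 0.07, 0, 1, 0, 0, 0, 0, 0, 0, 1]
}}

```text
clock: 14.5
position: [0.538, -0.1847, 0.2727]
ee_rot: [-0.707, 0.707, -0.013, 0.013]
contact_force: [1.0, 0.2, 0.4]
width: 0.0132
```

>>> {"name": "arm_command", "arguments": {
  "increments": [0, 0, 0, 0, 0.05, 0, 1, 0, 0, 0, 0, 0.05, 0, 1, 0, 0, 0, 0, 0, 0, 1]
}}

```text
clock: 14.88
position: [0.538, -0.1847, 0.2718]
ee_rot: [-0.707, 0.707, -0.013, 0.013]
contact_force: [2.0, 1.0, 0.1]
width: 0.0129
```

```bash
for i in 1 2 ; do python3 g.py .538 -.185 .110 -.036|head -1;python3 -c "
from rig import vision
vision.get_image('scene')"; done; python3 g.py .538 -.185 .110 -.036|head -1
```

```text
t 14.88 pos [ 0.538  -0.1847  0.2718] grasp [ 0.538  -0.1847  0.1168] F [1.97 1.   0.09] M [-0.027 -0.338  0.017] w 0.0129 q [-0.45  0.37  1.72 -0.    1.05 -0.42]
t 14.93 pos [ 0.538  -0.1847  0.2717] grasp [ 0.538  -0.1847  0.1167] F [ 2.11  0.82 -0.18] M [ 0.002 -0.283 -0.027] w 0.0131 q [-0.45  0.37  1.72 -0.    1.05 -0.42]
t 14.97 pos [ 0.538  -0.1847  0.2718] grasp [ 0.538  -0.1847  0.1168] F [ 1.11 -0.73  0.06] M [ 0.003 -0.334 -0.002] w 0.0132 q [-0.45  0.37  1.72 -0.    1.05 -0.42]
```

The tip is 2.4 mm below the plate top with no upward force, so it's in the lock hole. I'll keep pushing gently.

>>> {"name": "arm_command", "arguments": {
  "increments": [0, 0, 0, 0, 0.1, 0, 1, 0, 0, 0, 0, 0.1, 0, 1, 0, 0, 0, 0, 0.1, 0, 1, 0, 0, 0, 0, 0, 0, 1]
}}

```text
clock: 15.48
position: [0.538, -0.1847, 0.2686]
ee_rot: [-0.707, 0.707, -0.013, 0.013]
contact_force: [1.7, 0.3, -0.7]
width: 0.0133
```

>>> {"name": "arm_command", "arguments": {
  "increments": [0, 0, 0, 0, 0.1, 0, 1, 0, 0, 0, 0, 0.1, 0, 1, 0, 0, 0, 0, 0.1, 0, 1, 0, 0, 0, 0, 0, 0, 1]
}}

```text
clock: 15.98
position: [0.5379, -0.1847, 0.2656]
ee_rot: [-0.707, 0.707, -0.013, 0.013]
contact_force: [1.6, -0.3, -0.8]
width: 0.0131
```

```bash
python3 g.py .538 -.185 .110 -.036|head -1
```

```text
t 15.97 pos [ 0.5379 -0.1847  0.2656] grasp [ 0.5379 -0.1847  0.1106] F [ 1.65 -0.25 -0.76] M [ 0.013 -0.349  0.004] w 0.0131 q [-0.45  0.38  1.72 -0.    1.04 -0.42]
```

>>> {"name": "arm_command", "arguments": {
  "increments": [0, 0, 0, 0, 0.1, 0, 1, 0, 0, 0, 0, 0.1, 0, 1, 0, 0, 0, 0, 0.1, 0, 1, 0, 0, 0, 0, 0.1, 0, 1, 0, 0, 0, 0, 0.1, 0, 1, 0, 0, 0, 0, 0, 0, 1]
}}

```text
clock: 16.73
position: [0.5379, -0.1847, 0.2606]
ee_rot: [-0.707, 0.707, -0.013, 0.013]
contact_force: [1.9, 0.4, -0.4]
width: 0.013
```

>>> {"name": "arm_command", "arguments": {
  "increments": [0, 0, 0, 0, 0.1, 0, 1, 0, 0, 0, 0, 0.1, 0, 1, 0, 0, 0, 0, 0.1, 0, 1, 0, 0, 0, 0, 0, 0, 1]
}}

```text
clock: 17.23
position: [0.538, -0.1847, 0.2577]
ee_rot: [-0.707, 0.707, -0.013, 0.013]
contact_force: [1.9, -0.2, -0.5]
width: 0.0131
```

```bash
python3 g.py .538 -.185 .1002 -.036|head -1;python3 - <<'E'
from h import *
im=vision.get_image("scene")[:,:,::-1]
cv2.imwrite("pics/s11.png",cv2.resize(im[230:270,285:330],None,fx=15,fy=15,interpolation=2))
E
```

```text
t 17.23 pos [ 0.538  -0.1847  0.2577] grasp [ 0.5379 -0.1847  0.1027] F [ 1.85 -0.15 -0.51] M [-0.047 -0.329  0.048] w 0.0131 q [-0.45  0.39  1.73 -0.    1.02 -0.42]
```

View pics/s11.png

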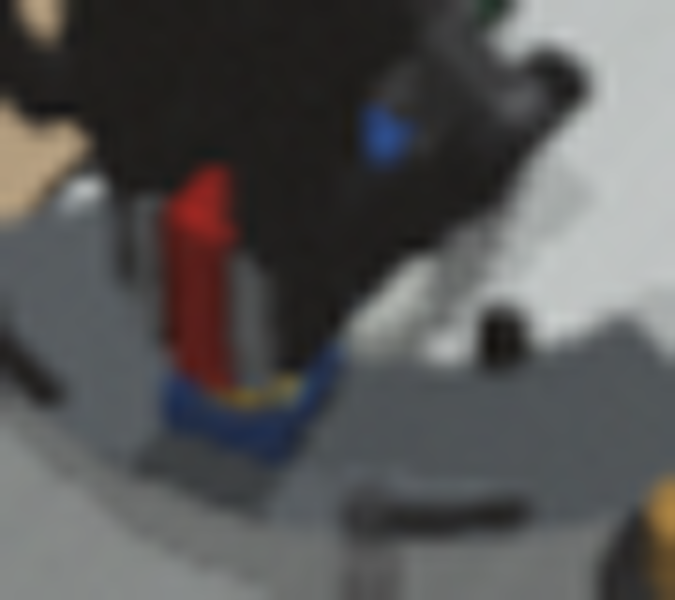

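>>> {"name": "arm_command", "arguments": {
  "increments": [0, 0, 0, 0, 0.06, 0, 1, 0, 0, 0, 0, 0.06, 0, 1, 0, 0, 0, 0, 0.06, 0, 1, 0, 0, 0, 0, 0, 0, 1]
}}

```text
clock: 17.77
position: [0.538, -0.1847, 0.2559]
ee_rot: [-0.707, 0.707, -0.013, 0.013]
contact_force: [0.3, 0.6, -0.3]
width: 0.013
```

>>> {"name": "arm_command", "arguments": {
  "increments": [0, 0, 0, 0, 0.04, 0, 1, 0, 0, 0, 0, 0, 0, 1]
}}

```text
clock: 18.02
position: [0.538, -0.1847, 0.2556]
ee_rot: [-0.707, 0.707, -0.013, 0.013]
contact_force: [1.9, -0.6, -0.5]
width: 0.0127
```

>>> {"name": "arm_command", "arguments": {
  "increments": [0, 0, 0, 0, 0.04, 0, 1, 0, 0, 0, 0, 0, 0, 1]
}}

```text
clock: 18.27
position: [0.538, -0.1847, 0.2553]
ee_rot: [-0.707, 0.707, -0.013, 0.013]
contact_force: [1.9, 0.0, 0.3]
width: 0.013
```

>>> {"name": "arm_command", "arguments": {
  "increments": [0, 0, 0, 0, 0.04, 0, 1, 0, 0, 0, 0, 0, 0, 1]
}}

```text
clock: 18.52
position: [0.538, -0.1847, 0.2552]
ee_rot: [-0.707, 0.707, -0.013, 0.013]
contact_force: [0.6, 0.6, 4.8]
width: 0.0132
```

>>> {"name": "arm_command", "arguments": {
  "increments": [0, 0, 0, 0, 0.04, 0, 1, 0, 0, 0, 0, 0, 0, 1]
}}

```text
clock: 18.77
position: [0.538, -0.1847, 0.2552]
ee_rot: [-0.707, 0.707, -0.013, 0.013]
contact_force: [0.3, 1.1, 7.7]
width: 0.0131
```

>>> {"name": "arm_command", "arguments": {
  "increments": [0, 0, 0, 0, 0.04, 0, 1, 0, 0, 0, 0, 0, 0, 1]
}}

```text
clock: 19.02
position: [0.538, -0.1847, 0.2551]
ee_rot: [-0.707, 0.707, -0.012, 0.013]
contact_force: [0.2, 1.0, 8.9]
width: 0.0134
```

The collar contacts at TCP z = 0.2552 m, exactly where home was expected, with up to 8.9 N upward. I'll relax the press, then ease the grip off.

>>> {"name": "arm_command", "arguments": {
  "increments": [0, 0, 0, 0, -0.06, 0, 1, 0, 0, 0, 0, 0, 0, 1],
  "grip_force": 40
}}

```text
clock: 19.27
position: [0.538, -0.1847, 0.2552]
ee_rot: [-0.707, 0.707, -0.013, 0.013]
contact_force: [0.3, 0.2, 6.3]
width: 0.0135
```

>>> {"name": "arm_command", "arguments": {
  "increments": [0, 0, 0, 0, 0, 0, 1, 0, 0, 0, 0, 0, 0, 1],
  "grip_force": 20
}}

```text
clock: 19.52
position: [0.538, -0.1847, 0.2552]
ee_rot: [-0.707, 0.707, -0.013, 0.013]
contact_force: [-0.2, 1.7, 6.7]
width: 0.0129
```

>>> {"name": "arm_command", "arguments": {
  "increments": [0, 0, 0, 0, 0, 0, 0.82, 0, 0, 0, 0, 0, 0, 0.8, 0, 0, 0, 0, 0, 0, 0.75, 0, 0, 0, 0, 0, 0, 0.68, 0, 0, 0, 0, 0, 0, 0.6, 0, 0, 0, 0, 0, 0, 0.6]
}}

```text
clock: 20.27
position: [0.538, -0.1847, 0.2546]
ee_rot: [-0.707, 0.707, -0.013, 0.013]
contact_force: [-0.2, -0.3, -0.2]
width: 0.0345
```

```bash
python3 g.py .538 -.185 .1002 -.036|head -1;python3 - <<'E'
from h import *
im=vision.get_image("scene")[:,:,::-1]
cv2.imwrite("pics/s12.png",cv2.resize(im[230:270,285:330],None,fx=15,fy=15,interpolation=2))
E
```

```text
t 20.27 pos [ 0.538  -0.1847  0.2546] grasp [ 0.538  -0.1847  0.0996] F [-0.18 -0.33 -0.17] M [-0.046 -0.012  0.01 ] w 0.0345 q [-0.45  0.39  1.74 -0.    1.01 -0.42]
```

View pics/s12.png

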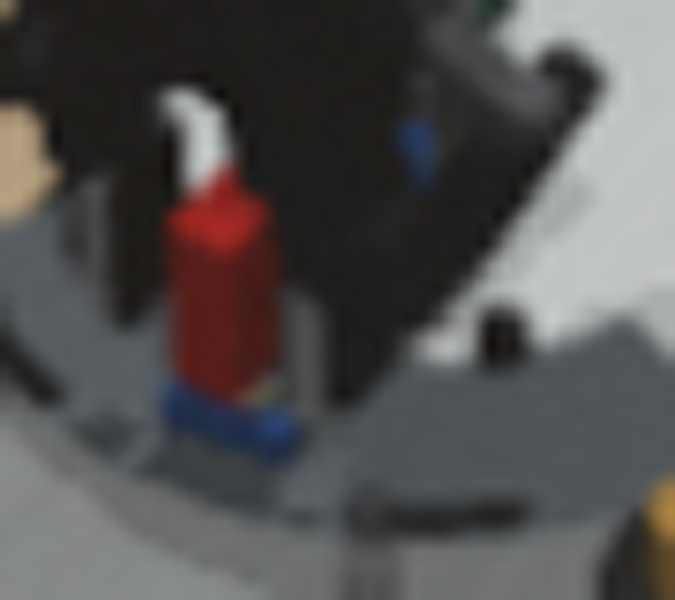

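The grip is released with zero force, and the pin and arm stayed in place. Now I'll retreat straight up.

>>> {"name": "arm_command", "arguments": {
  "increments": [0, 0, 0, 0, -0.5, 0, 0.6, 0, 0, 0, 0, -1, 0, 0.6, 0, 0, 0, 0, -1.5, 0, 0.6, 0, 0, 0, 0, -2, 0, 0.6, 0, 0, 0, 0, -3, 0, 0.6, 0, 0, 0, 0, -3, 0, 0.6, 0, 0, 0, 0, -3, 0, 0.6, 0, 0, 0, 0, -3, 0, 0.6]
}}

```text
clock: 21.32
position: [0.5377, -0.1845, 0.427]
ee_rot: [-0.707, 0.707, -0.012, 0.013]
contact_force: [0.9, -0.9, 0.5]
width: 0.0337
```

>>> {"name": "arm_command", "arguments": {
  "increments": [0, 0, 0, -4, 0, 0, 0.6, 0, 0, 0, -5, 0, 0, 0.6, 0, 0, 0, -5, 0, 0, 0.6, 0, 0, 0, -3, 0, 0, 0.6, 0, 0, 0, 0, 0, 0, 0.6, 0, 0, 0, 0, 0, 0, 0.6]
}}

```text
clock: 22.08
position: [0.3687, -0.1788, 0.4256]
ee_rot: [-0.707, 0.707, -0.012, 0.014]
contact_force: [-0.4, 0.5, 1.0]
width: 0.0344
```

```bash
python3 g.py .538 -.185 .1002 -.036|head -1;python3 - <<'E'
from h import *
im=vision.get_image("scene")[:,:,::-1];t=vision.get_image("top")[:,:,::-1]
cv2.imwrite("pics/s13f.png",im)
a=cv2.resize(im[215:275,275:350],None,fx=8,fy=8,interpolation=2);cv2.imwrite("pics/s13.png",a)
cv2.imwrite("pics/t13.png",t)
E
```

```text
t 22.07 pos [ 0.3687 -0.1788  0.4256] grasp [ 0.3691 -0.179   0.2706] F [-0.36  0.51  0.98] M [ 0.049 -0.019 -0.031] w 0.0344 q [-0.62  0.01  1.78  0.    1.35 -0.59]
```

View pics/s13.png

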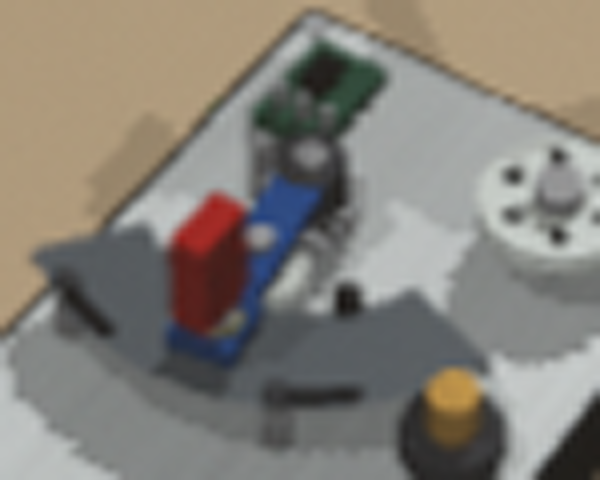

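View pics/s13f.png

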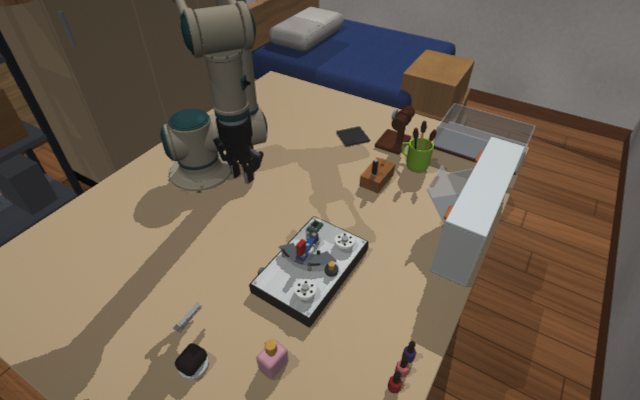

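View pics/t13.png

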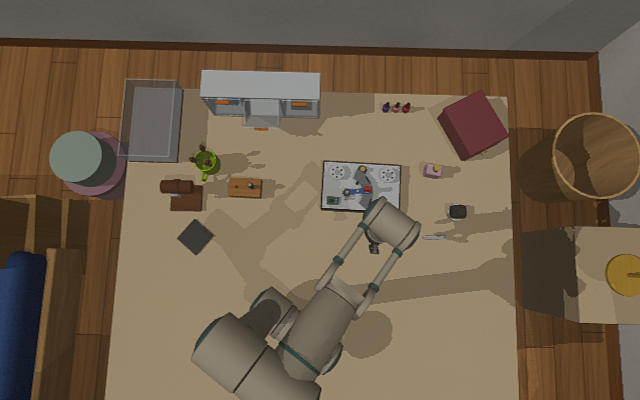

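The pin stands in the eye at about (205,270) in the 8x crop, its collar on the blue arm, which stays swung back. Everything else is where it was, so I'm handing in.

```bash
python3 -c "
from rig import ticket
print(ticket.sign_off())"
```

```text
the job is handed in; nothing more can be done
None
```

The tensioner arm is locked back, and the pin alone is holding it. I handed the job in at about 22 s of the 72 s allowed.

**What I did**
- Drew the pin from the block and put it through the eye.
- Swung the arm about 0.4 rad to the brass-ringed hole, which I had found by sight, and pushed the pin in until its collar seated.
- Released the grip gradually and backed straight up, clear of everything.

**Last checks**
- **Pin home:** the collar touched at TCP height 0.2552 m, the height expected for fully home. The downward push peaked at about 9 N there.
- **Holding by itself:** after release the force readings were near zero. Pictures after the retreat show the pin upright, its collar on the blue arm, and the arm still swung back.
- **Other objects:** by eye, the screwdriver and everything else look where they were.

**What disagreed**
- The two cameras put the eye up to 4 mm apart in x, so I aligned the pin by comparing its tip with the eye in the scene view.
- Halfway through the swing the pin leaned on the eye's wall with 2–3 N sideways. I eased it about 0.6 mm inward, and the rest of the swing showed only the spring force.

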